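Turn the utensil stand to show the ladle

TASK

A customer wants to look at the soup ladle: push gently with a fingertip on the bare rod arms of the revolving utensil stand and turn it until the ladle's arm points squarely over the price card on the stand's base, then draw back and leave it at rest. Push only on the arms and do not grip them; do not touch the hanging utensils, do not shift or tip the stand, and leave the crockery around it alone.

Things in the scene. Friction and masses are not known exactly. Their poses are not given: they have to be found in the camera images.
- stand: The revolving utensil stand: a round dark cast base 220 across, 30 high, 4 kg, loose on the table; in its middle an upright post 18 thick carrying five turning arms. A strip runs from the base out to a blank white price card (90 wide, 55 high) leaning back at 45 degrees, 195 from the post's axis. Origin on the post's axis at table level; its x axis points from the post to the middle of the card.
- hub (a point): Middle of the turning hub, on the post's axis, 325 above the table, level with the arms' centre line; x axis along the ladle's arm. Hub 40 across, 26 high; the finial on it ends 35 above this point. Five level, straight, round steel arms (rods 8 thick) reach out, 72 degrees apart, each with an upturned ball-tipped end 149 from the axis, 22 above the arm's centre line.
- bare_arm (a point): A point on the centre line of the one arm that carries no utensil, 80 from the post's axis (second arm clockwise from the ladle's, seen from above); x axis outwards along the arm. Every arm is bare rod from 20 to 118 from the axis, free to be pushed; the eyes of the utensils on the other four sit at 130.
- spider (a joint): Angle of the turning arms in rad, growing counter-clockwise seen from above. No stops either way; it reads 0 (or any whole number of turns, e.g. 2 pi) when the ladle's arm points straight over the price card. Light friction in the hub (0.08 N m) holds the arms where they are left; they stop almost at once when no longer pushed.
- ladle_hook (a point): The point on the arm's centre line from which the ladle hangs, 130 from the post's axis, 325 above the table; x axis outwards along the arm.
- ladle: The soup ladle: a round open cup 80 across and 38 deep on the lower end of a straight handle, mouth up, cup on the post's side of the handle; bottom 268 below its eye. Steel with a black handle 22 wide. Hangs by an eye on its arm, 130 from the post's axis, and swings a little in and out; origin at the eye. Not to be touched.
- skimmer: The skimmer: a flat round perforated disc 104 across; bottom 267 below its eye. On the next arm counter-clockwise (seen from above) from the ladle's. Steel with a black handle 22 wide. Hangs by an eye on its arm, 130 from the post's axis, and swings a little in and out; origin at the eye. Not to be touched.
- turner: The slotted turner: a flat rectangular blade 76 wide and 95 high; bottom 258 below its eye. On the second arm counter-clockwise from the ladle's. Steel with a black handle 22 wide. Hangs by an eye on its arm, 130 from the post's axis, and swings a little in and out; origin at the eye. Not to be touched.
- masher: The masher: a zigzag of steel wire 90 wide under a forked shank; bottom 236 below its eye. On the next arm clockwise from the ladle's. Steel with a black handle 22 wide. Hangs by an eye on its arm, 130 from the post's axis, and swings a little in and out; origin at the eye. Not to be touched.
- rice_bowls: Bystander: nest of three celadon rice bowls, 116 across, 88 tall, loose on the table; origin at the centre of its underside. Leave it alone.
- noodle_bowl: Bystander: white noodle bowl with a dark rim band, 150 across, 70 tall, loose on the table; origin at the centre of its underside. Leave it alone.
- teacup: Bystander: small white handleless cup with a dark rim band, 76 across, 55 tall, loose on the table; origin at the centre of its underside. Leave it alone.
- tureen: Bystander: cream lidded casserole with two ears, about 200 over the ears, 130 tall, loose on the table; origin at the centre of its underside. Leave it alone.
- chopstick_cup: Bystander: white tall cup of chopsticks, 80 across, 220 tall over the sticks, loose on the table; origin at the centre of its underside. Leave it alone.
- jar: Bystander: empty glass jar with steel lid, 76 across, 120 tall, loose on the table; origin at the centre of its underside. Leave it alone.

How it is judged:
By the outcome, as a careful person would: the job done as asked, in the order asked, and still so for the second after the job is handed in, with the robot touching nothing.
It also fails if it takes over 51 s, if anything falls off the work surface, if the arm or the gripper's body presses on something with over 40 N, if the wrist force passes 120 N, or if a joint passes its speed limit or range.

ROBOT

A 7-joint arm with a two-finger parallel gripper is mounted at the origin on the work surface. World frame = base frame: x ahead of the robot, y to its left, z up, the work surface at z = 0. Lengths are in m, angles in rad, forces in N, time in s.
With the tool pointing down it reaches from about 0.4 to 0.85 m from the base axis. Payload 4.5 kg.
Tool frame: the origin (TCP) lies between the finger pads; the fingertips stand 19 mm ahead of it and the grasp point (between the pads) is the TCP; x points along the fingers, z is the direction in which the jaws open and shut, and the axes are right-handed (so a half turn about x gives the same grasp; the last joint's range is limited). The gripper opens to 85 mm and grips with 20 to 120 N. Pads are 22 mm wide; open, the fingers measure 114 mm over their backs; the gripper's body (76 mm by 85 mm) begins 54 mm behind the grasp point. The pads swing forward as they close: fully open they stand 13 mm farther back than shut.
Start: joints at [-1.214, 0.689, -0.195, 1.565, 0.157, 0.902, -0.215], TCP at [0.198, 0.593, 0.22] pointing down, gripper open.
Joint ranges: [-3.01, 3.01], [-0.46, 2.08], [-1.47, 1.51], [0.13, 2.56], [-1, 4.14], [0.04, 2.09], [-2.66, 2.66]. Speed limits (rad/s): [2.57, 2.57, 3.14, 3.14, 3.14, 3.14, 3.14].

INTERFACE

Orientations are given as a unit quaternion [w, x, y, z].
In Python, from rig import manip, capture, camera_model gives the robot as it stands.
- The arm moves only by the tool drive_tool, never from a script. Its argument "series" is a list of rows, each an object of numbers: "gripper": the closure in counts, from 0 (fully open) to 255 (shut); "dx", "dy", "dz": the shift along the world's x, y, z in mm; "rx", "ry", "rz": the turn, a rotation vector about the world's x, y, z in degrees. A call has 1 to 12 rows; each row is the pose to reach, as a shift and turn from the pose measured when the call began; what a row does not reach only later rows make up. A row lasts 1/12 s, in which the tool goes at most 41.7 mm and 7.16 degrees, less where a joint would pass 70% of its speed; a pose out of reach is approached as far as the arm can. A call with a gripper value outside its range is refused whole. The fingers move at their own pace and stop on an object; the grip force is fixed at half the most. Time passes only in rows, so rows that repeat a pose let the fingers close. It gives the time, the measured TCP pose, the force and the opening at its end, in the units of the state.
- manip.get_state(): the state, without advancing time (a new reading comes with each control period).
- capture(name): name is "side" or "top" or "wrist"; returns the picture (400x640x3 uint8, blue, green, red); there is no depth.
- camera_model(name): a dict with "fx", "fy", "cx", "cy" (pixels), "dist" ([k1, k2, p1, p2, k3] as OpenCV has them; the pictures are not rectified), "R" (3x3) and "t" (3): a world point X has camera coordinates R X + t. Camera axes: x right, y down, z forward; pixel columns grow to the right and rows downward; lengths in m; the calibration is good to about 2 mm. A picture is of the moment at which its call begins: read the wrist's pose just before it. camera_model takes no time and is no camera call; for the wrist camera it gives the pose at the moment of the call.
- manip.close_job(): hands the job in, once; it reports no verdict.
The state is a dict: "t": time; "joint_pos": joint angles; "qd": joint speeds; "joint_torque": joint torques, N m; "tcp_pos": TCP position; "tool_rot": TCP orientation; "contact_force": force on the tool from outside, world axes, zero at the start; "ft_torque": the same for the moment, N m; "finger_gap": finger opening in m.
Only numpy, scipy, OpenCV 4.12 (cv2) and the standard library are available. Lean on these libraries where they do the work, as an engineer would, in place of code of your own. Each camera call takes 0.05 s, during which the arm holds its last target.

## Working session

There is one attempt and no reset: what is moved stays moved. The work goes in short steps, Python scripts to look and compute and a tool call to move; the robot and the scene stay as the last step left them, time stands still between calls to the robot, and variables do not carry over. Pictures are saved under pics/ and viewed, and the job is handed in when it is done.

Besides the shell and the picture viewer there is one more tool, called after ">>>" by a JSON object that holds its "fn" and its "kwargs", one argument or row to a line. drive_tool: Moves the arm, as the interface text tells. Its arguments: {"type":"object","properties":{"series":{"type":"array"}},"required":["series"]}

```bash
mkdir -p pics; ls; python3 - <<'E'
from rig import manip, capture, camera_model
import cv2
print(manip.get_state())
for n in ["side","top","wrist"]:
    cv2.imwrite(f"pics/{n}0.png",capture(n)); m=camera_model(n); print(n,m)
E
```

```text
pics
{'t': 0.0, 'joint_pos': array([-1.2141883 ,  0.69000782, -0.19454536,  1.56639042,  0.15729317,
        0.90250615, -0.21510948]), 'qd': array([-0.00087749, -0.00021146,  0.000221  , -0.00015147,  0.00088   ,
       -0.00029158,  0.0001927 ]), 'joint_torque': array([ 1.26731211e-04, -5.39621615e+01, -1.26673836e+00, -1.58553565e+01,
        9.02613800e-03,  9.25421045e-03, -4.15892941e-06]), 'tcp_pos': array([0.19808011, 0.59204214, 0.21945764]), 'tool_rot': array([ 0.57330669, -0.41360644,  0.57435796,  0.41274941]), 'contact_force': array([-0.21567993,  0.19411731,  0.48554346]), 'ft_torque': array([-0.01287312,  0.01319161,  0.03043164]), 'finger_gap': 0.08565963127357572}
side {'fx': 457.31630567298765, 'fy': 457.31630567298765, 'cx': 312.37777929949874, 'cy': 192.5019160427445, 'dist': array([-0.1026557,  0.       ,  0.       ,  0.       ,  0.       ]), 'R': array([[-9.10739183e-01, -4.12981770e-01, -4.45326553e-04],
       [-3.09216045e-01,  6.82621006e-01, -6.62128386e-01],
       [ 2.73750942e-01, -6.02888563e-01, -7.49390287e-01]]), 't': array([0.51826942, 0.30382291, 1.62195016])}
top {'fx': 454.09149458409587, 'fy': 454.09149458409587, 'cx': 318.43296009106695, 'cy': 203.61563216397818, 'dist': array([-0.08537135,  0.        ,  0.        ,  0.        ,  0.        ]), 'R': array([[ 8.90594073e-04, -9.99972368e-01, -7.38043126e-03],
       [-9.90575893e-01,  1.28662563e-04, -1.36964900e-01],
       [ 1.36962065e-01,  7.43285741e-03, -9.90548406e-01]]), 't': array([0.0017708 , 0.59395163, 1.56152679])}
wrist {'fx': 342.2775533763081, 'fy': 342.2775533763081, 'cx': 324.1725781366759, 'cy': 197.078131669502, 'dist': array([0.02410204, 0.        , 0.        , 0.        , 0.        ]), 'R': array([[ 0.31780775,  0.94815346, -0.0018032 ],
       [ 0.91041704, -0.30462672,  0.27989886],
       [ 0.26483777, -0.09059569, -0.9600278 ]]), 't': array([-0.62477201, -0.03672799,  0.3803179 ])}
```

View pics/side0.png

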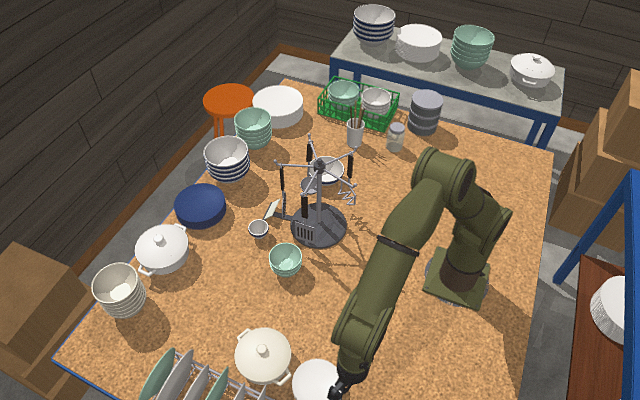

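View pics/top0.png

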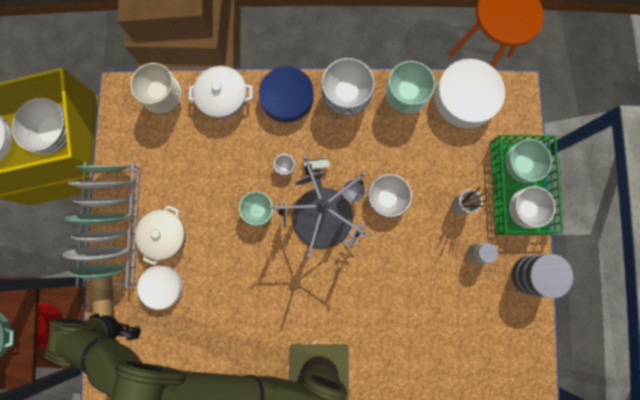

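View pics/wrist0.png

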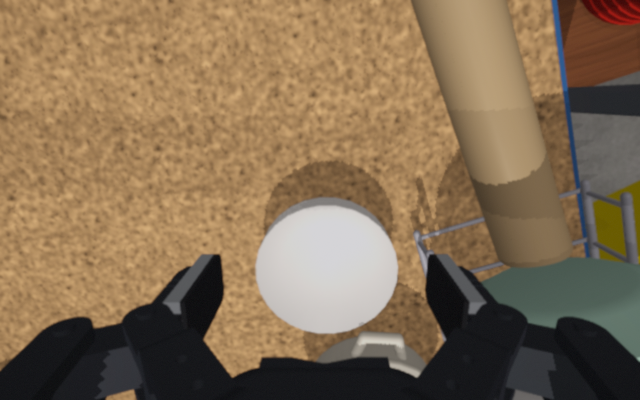

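The top view shows the stand hub near (322,206), with the card near (318,165). In the side view the post is near (319,170–235) and the card near (272,208). I'll zoom in on both.

```bash
python3 - <<'E'
import cv2
a=cv2.imread("pics/top0.png")[140:280,230:420]; cv2.imwrite("pics/topz.png",cv2.resize(a,None,fx=4.2,fy=4.2,interpolation=cv2.INTER_CUBIC))
a=cv2.imread("pics/side0.png")[125:255,235:405]; cv2.imwrite("pics/sidez.png",cv2.resize(a,None,fx=4.5,fy=4.5,interpolation=cv2.INTER_CUBIC))
E
```

```text
(no output)
```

View pics/topz.png

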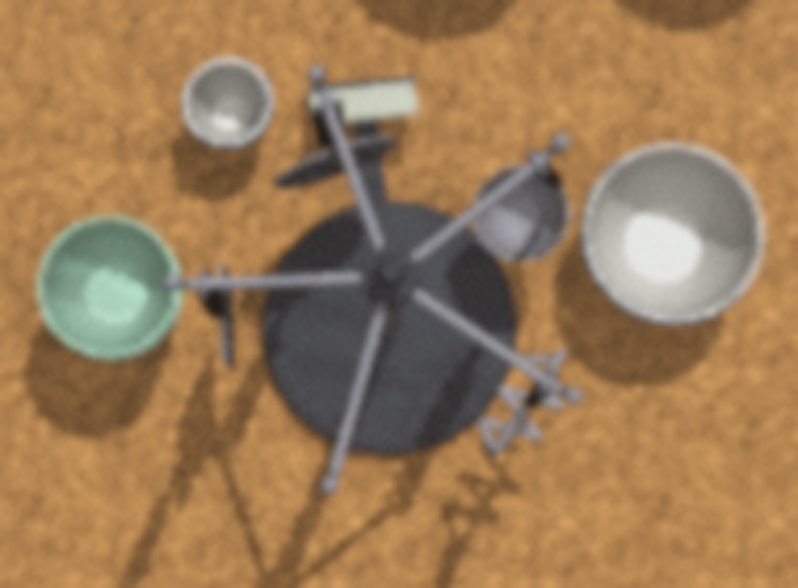

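View pics/sidez.png

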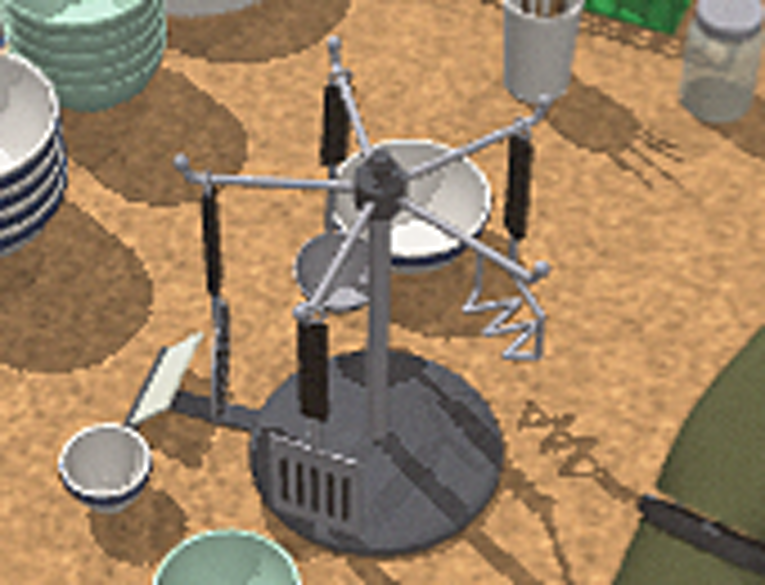

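The utensils are identified. In the top view the ladle is on the upper-right arm, the skimmer on the upper-left one near the card, the turner left, the bare arm at the bottom and the masher lower right. Next I'll triangulate the ball tips, card and base.

```bash
cat > h.py <<'E'
import numpy as np, cv2
from rig import manip, capture, camera_model
def K(m): return np.array([[m['fx'],0,m['cx']],[0,m['fy'],m['cy']],[0,0,1]])
def ray(m,p):
    u=cv2.undistortPoints(np.array([[p]],float),K(m),np.array(m['dist']))[0,0]
    R=np.array(m['R']);d=R.T@np.array([u[0],u[1],1]);return -R.T@m['t'],d/np.linalg.norm(d)
def plane(m,p,z):
    c,d=ray(m,p);return c+d*(z-c[2])/d[2]
def tri(m1,p1,m2,p2):
    A=np.zeros((3,3));b=np.zeros(3);rs=[ray(m1,p1),ray(m2,p2)]
    for c,d in rs:
        P=np.eye(3)-np.outer(d,d);A+=P;b+=P@c
    X=np.linalg.solve(A,b);return X,[1000*np.linalg.norm((np.eye(3)-np.outer(d,d))@(X-c)) for c,d in rs][0]
def proj(m,X):
    rv=cv2.Rodrigues(np.array(m['R']))[0];return cv2.projectPoints(np.array([X],float),rv,np.array(m['t']),K(m),np.array(m['dist']))[0][0,0]
def circ(P):
    P=np.array(P);A=np.c_[2*P[:,:2],np.ones(len(P))];s=np.linalg.lstsq(A,(P[:,:2]**2).sum(1),rcond=None)[0]
    return s[:2],np.sqrt(s[2]+s[:2]@s[:2])
E
python3 - <<'E'
from h import *
np.set_printoptions(precision=4,suppress=True)
T=camera_model("top");S=camera_model("side")
tz=lambda p:(230+(p[0]+.5)/4.2-.5,140+(p[1]+.5)/4.2-.5); sz=lambda p:(235+(p[0]+.5)/4.5-.5,125+(p[1]+.5)/4.5-.5)
tp=dict(ladle=(561,141),skim=(317,73),turn=(172,282),bare=(329,487),mash=(575,396))
sp=dict(ladle=(334,45),skim=(182,162),turn=(303,312),bare=(540,268),mash=(543,105))
P=[];Q=[]
for k in tp:
    X,e=tri(T,tz(tp[k]),S,sz(sp[k]));print(k,X,e);P.append(X);Q.append(plane(T,tz(tp[k]),.347))
print(circ(P),circ(Q))
c=circ(Q)[0]
for k,q,x in zip(tp,Q,P): print(k,np.degrees(np.arctan2(*(q[:2]-c)[::-1])))
t=cv2.imread("pics/top0.png");s=cv2.imread("pics/side0.png")
def card(img,box):
    x0,y0,x1,y1=box;a=cv2.cvtColor(img[y0:y1,x0:x1],cv2.COLOR_BGR2HSV)
    m=((a[...,2]>165)&(a[...,1]<60)).astype(np.uint8)
    n,l,st,ce=cv2.connectedComponentsWithStats(m);i=1+np.argmax(st[1:,4]);cn=cv2.findContours((l==i).astype(np.uint8),0,1)[0][0]
    r=cv2.minAreaRect(cn);return st[i,4],(r[0][0]+x0,r[0][1]+y0),cv2.boxPoints(r)+[x0,y0]
for n,im,b in(("top",t,(298,150,335,175)),("side",s,(260,193,285,222))): print(n,card(im,b))
# base dark mask top
g=t[180:260,280:365];m=(g.max(2)<85).astype(np.uint8)
cn=max(cv2.findContours(cv2.morphologyEx(m,cv2.MORPH_CLOSE,np.ones((5,5))),0,1)[0],key=cv2.contourArea)
h=cv2.convexHull(cn)[:,0]+[280,180]
B=np.array([plane(T,p,.03) for p in h]);print(circ(B),len(h))
E
```

```text
ladle [ 0.642  -0.13    0.3361] 0.24134883635797724
skim [0.6894 0.0386 0.3386] 0.40405534393158254
turn [0.5432 0.1369 0.3396] 0.39413020028145523
bare [0.4058 0.0296 0.3398] 1.3193971159464912
mash [ 0.467  -0.1374  0.3324] 0.7304994400991506
(array([ 0.5492, -0.0126]), np.float64(0.14948464811980683)) (array([ 0.5476, -0.0123]), np.float64(0.14883041476261194))
ladle -51.62818129285776
skim 19.900401029895928
turn 91.93575781050373
bare 163.90628043412707
mash -123.6188201572074
top (np.int32(129), (318.5, 163.5), array([[309., 160.],
       [328., 160.],
       [328., 167.],
       [309., 167.]]))
side (np.int32(111), (271.70000076293945, 208.5999994277954), array([[264. , 218. ],
       [274.6, 196.8],
       [279.4, 199.2],
       [268.8, 220.4]]))
(array([ 0.5541, -0.0094]), np.float64(0.10961874018544292)) 27
```

```bash
python3 - <<'E'
import cv2,numpy as np
a=cv2.imread("pics/top0.png")[148:208,295:345]; b=cv2.imread("pics/side0.png")[185:235,255:315]
cv2.imwrite("pics/cz.png",np.hstack([cv2.resize(a,(450,540),interpolation=cv2.INTER_CUBIC)]));cv2.imwrite("pics/cs.png",cv2.resize(b,(720,600),interpolation=cv2.INTER_CUBIC))
E
```

```text
(no output)
```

View pics/cz.png

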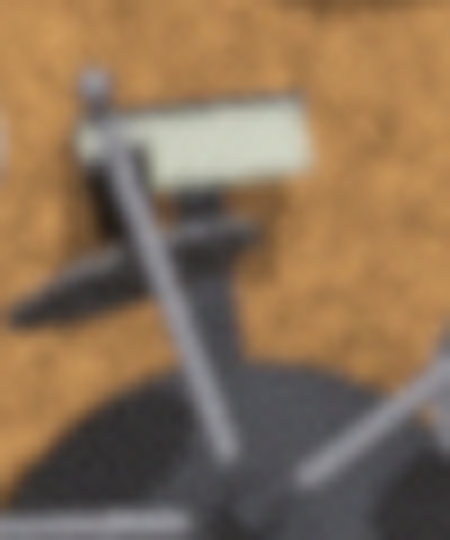

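View pics/cs.png

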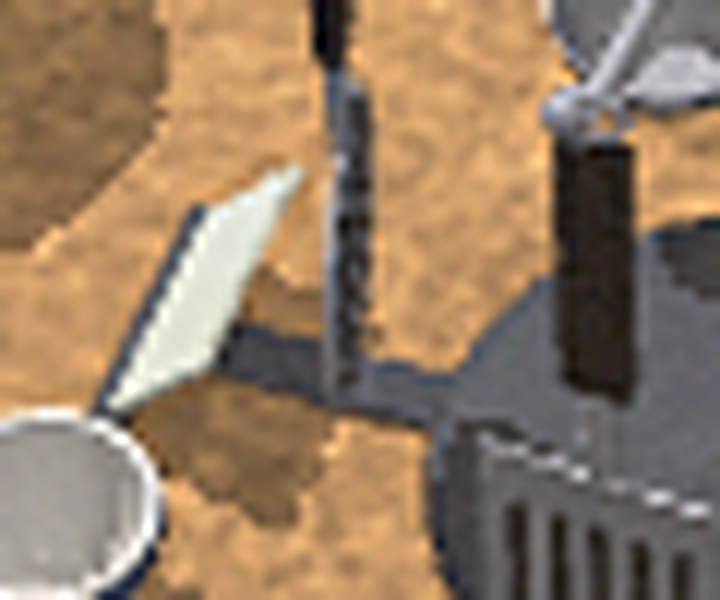

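```bash
python3 - <<'E'
from h import *
np.set_printoptions(precision=4,suppress=True)
T=camera_model("top");S=camera_model("side")
tz=lambda p:(295+(p[0]+.5)/9-.5,148+(p[1]+.5)/9-.5); sz=lambda p:(255+(p[0]+.5)/12-.5,185+(p[1]+.5)/12-.5)
C={}
for k,a,b in (("tl",(78,125),(110,410)),("tr",(305,97),(200,210)),("br",(313,168),(300,165)),("bl",(90,195),(215,370))):
    C[k],e=tri(T,tz(a),S,sz(b));print(k,C[k],e)
for a,b in(("tl","tr"),("bl","br")):
    d=C[a]-C[b];print(np.degrees(np.arctan2(d[1],d[0]))-90,np.linalg.norm(d))
cc=sum(C.values())/4;print(cc)
# base disc robust
t=cv2.imread("pics/top0.png");g=t[180:260,280:365];m=(g.max(2)<85).astype(np.uint8)
cn=max(cv2.findContours(cv2.morphologyEx(m,cv2.MORPH_CLOSE,np.ones((5,5))),0,1)[0],key=cv2.contourArea)
h=cv2.convexHull(cn)[:,0]+[280,180]
B=np.array([plane(T,p,.03) for p in h])[:,:2]
for i in range(6):
    c,r=circ(B);e=abs(np.linalg.norm(B-c,axis=1)-r);print(c,r,len(B),e.max());B=B[e<max(.0025,np.median(e)*2)]
for o in (c,np.array([.5476,-.0123])): print(np.degrees(np.arctan2(*(cc[:2]-o)[::-1])),np.linalg.norm(cc[:2]-o))
# strip: edges where it leaves the base
E
```

```text
tl [0.7524 0.0576 0.0125] 0.6084550784485051
tr [ 0.7664 -0.034   0.0074] 0.7134519539389621
br [ 0.7279 -0.0366  0.0465] 0.38591706670069303
bl [0.7156 0.0511 0.0453] 1.3826593528745206
8.725882545511169 0.09279873254564408
7.99469211121685 0.08854513194859348
[0.7406 0.0095 0.0279]
[ 0.5541 -0.0094] 0.10961874018544292 27 0.018660394771579145
[ 0.5472 -0.0104] 0.10639607065864048 22 0.00347586141538081
[ 0.5471 -0.0106] 0.10651174259883703 21 0.0021376942057819287
[ 0.5471 -0.0106] 0.10651174259883703 21 0.0021376942057819287
[ 0.5471 -0.0106] 0.10651174259883703 21 0.0021376942057819287
[ 0.5471 -0.0106] 0.10651174259883703 21 0.0021376942057819287
5.948516135664355 0.1945075907894678
6.448433965300459 0.19418856799980322
```

Hub axis is (0.5475, -0.0115). The ladle arm is at about -52°, and the card bearing is 6–8°. I'll lift with the jaws shut and cross over to view from above.

>>> {"fn": "drive_tool", "kwargs": {
  "series": [
    {"gripper": 255,"dz": 35},
    {"gripper": 255,"dz": 70},
    {"gripper": 255,"dz": 105},
    {"gripper": 255,"dz": 140},
    {"gripper": 255,"dz": 175},
    {"gripper": 255,"dz": 210},
    {"gripper": 255,"dz": 240},
    {"gripper": 255,"dz": 260,"dx": 10,"dy": -20},
    {"gripper": 255,"dz": 270,"dx": 25,"dy": -50,"rz": 3},
    {"gripper": 255,"dz": 270,"dx": 40,"dy": -80,"rz": 6},
    {"gripper": 255,"dz": 270,"dx": 55,"dy": -110,"rz": 9},
    {"gripper": 255,"dz": 270,"dx": 70,"dy": -140,"rz": 12}
  ]
}}

```text
validation failed for argument at $.se...
```

>>> {"fn": "drive_tool", "kwargs": {
  "series": [
    {"gripper": 255,"dx": 0,"dy": 0,"dz": 35,"rx": 0,"ry": 0,"rz": 0},
    {"gripper": 255,"dx": 0,"dy": 0,"dz": 70,"rx": 0,"ry": 0,"rz": 0},
    {"gripper": 255,"dx": 0,"dy": 0,"dz": 105,"rx": 0,"ry": 0,"rz": 0},
    {"gripper": 255,"dx": 0,"dy": 0,"dz": 140,"rx": 0,"ry": 0,"rz": 0},
    {"gripper": 255,"dx": 0,"dy": 0,"dz": 175,"rx": 0,"ry": 0,"rz": 0},
    {"gripper": 255,"dx": 0,"dy": 0,"dz": 210,"rx": 0,"ry": 0,"rz": 0},
    {"gripper": 255,"dx": 0,"dy": 0,"dz": 240,"rx": 0,"ry": 0,"rz": 0},
    {"gripper": 255,"dx": 10,"dy": -20,"dz": 260,"rx": 0,"ry": 0,"rz": 0},
    {"gripper": 255,"dx": 25,"dy": -50,"dz": 270,"rx": 0,"ry": 0,"rz": 3},
    {"gripper": 255,"dx": 40,"dy": -80,"dz": 270,"rx": 0,"ry": 0,"rz": 6},
    {"gripper": 255,"dx": 55,"dy": -110,"dz": 270,"rx": 0,"ry": 0,"rz": 9},
    {"gripper": 255,"dx": 70,"dy": -140,"dz": 270,"rx": 0,"ry": 0,"rz": 12}
  ]
}}

```text
t: 1.15
tcp_pos: [0.2685, 0.4506, 0.4895]
tool_rot: [0.526, -0.472, 0.527, 0.471]
contact_force: [-0.0, 0.0, 0.6]
finger_gap: -0.0003
```

>>> {"fn": "drive_tool", "kwargs": {
  "series": [
    {"gripper": 255,"dx": 15,"dy": -34,"dz": 0,"rx": 0,"ry": 0,"rz": 2},
    {"gripper": 255,"dx": 30,"dy": -68,"dz": 0,"rx": 0,"ry": 0,"rz": 4},
    {"gripper": 255,"dx": 45,"dy": -102,"dz": 0,"rx": 0,"ry": 0,"rz": 6},
    {"gripper": 255,"dx": 60,"dy": -136,"dz": 0,"rx": 0,"ry": 0,"rz": 8},
    {"gripper": 255,"dx": 75,"dy": -170,"dz": 0,"rx": 0,"ry": 0,"rz": 10},
    {"gripper": 255,"dx": 90,"dy": -204,"dz": 0,"rx": 0,"ry": 0,"rz": 12},
    {"gripper": 255,"dx": 105,"dy": -238,"dz": 0,"rx": 0,"ry": 0,"rz": 14},
    {"gripper": 255,"dx": 120,"dy": -272,"dz": 0,"rx": 0,"ry": 0,"rz": 16},
    {"gripper": 255,"dx": 135,"dy": -306,"dz": 0,"rx": 0,"ry": 0,"rz": 18},
    {"gripper": 255,"dx": 150,"dy": -340,"dz": 0,"rx": 0,"ry": 0,"rz": 18},
    {"gripper": 255,"dx": 165,"dy": -374,"dz": -10,"rx": 0,"ry": 0,"rz": 18},
    {"gripper": 255,"dx": 180,"dy": -405,"dz": -20,"rx": 0,"ry": 0,"rz": 18}
  ]
}}

```text
t: 2.15
tcp_pos: [0.449, 0.0432, 0.4697]
tool_rot: [-0.447, 0.549, -0.447, -0.547]
contact_force: [1.1, 0.7, -0.0]
finger_gap: -0.0
```

```bash
python3 - <<'E'
from h import *
s=manip.get_state();print(s['t'],s['joint_pos'],s['tcp_pos'])
cv2.imwrite("pics/w1.png",cv2.resize(capture("wrist"),(800,500)))
E
```

```text
2.15 [-0.18043238  0.20372953 -0.0255166   1.61432687  0.00769114  1.32197303
  1.56629123] [0.44898548 0.043247   0.46966254]
```

View pics/w1.png

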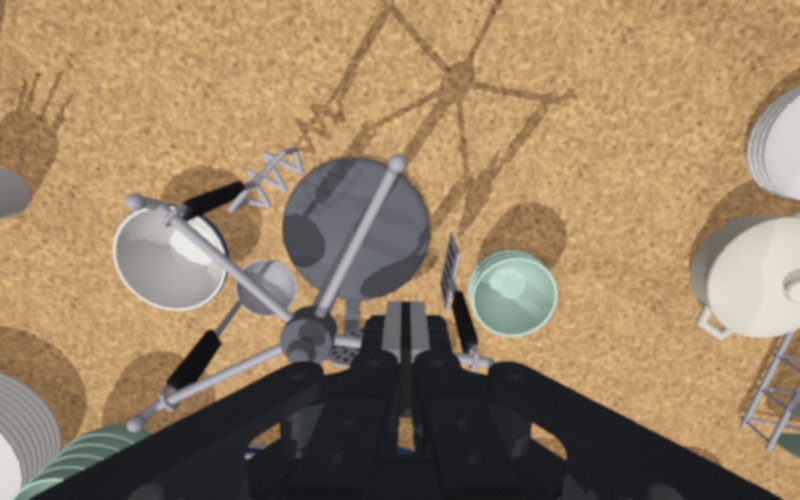

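The wrist view shows the bare arm running from the hub at (308,335) to its ball at (396,162), with the fingertips near (405,305). The gap between the turner arm and the bare arm is free, so I'll go down there.

>>> {"fn": "drive_tool", "kwargs": {
  "series": [
    {"gripper": 255,"dx": 25,"dy": 4,"dz": 0,"rx": 0,"ry": 0,"rz": 0},
    {"gripper": 255,"dx": 50,"dy": 8,"dz": 0,"rx": 0,"ry": 0,"rz": 0},
    {"gripper": 255,"dx": 50,"dy": 8,"dz": -20,"rx": 0,"ry": 0,"rz": 0},
    {"gripper": 255,"dx": 50,"dy": 8,"dz": -45,"rx": 0,"ry": 0,"rz": 0},
    {"gripper": 255,"dx": 50,"dy": 8,"dz": -70,"rx": 0,"ry": 0,"rz": 0},
    {"gripper": 255,"dx": 50,"dy": 8,"dz": -70,"rx": 0,"ry": 0,"rz": 0}
  ]
}}

```text
t: 2.7
tcp_pos: [0.4972, 0.043, 0.3926]
tool_rot: [0.444, -0.545, 0.455, 0.546]
contact_force: [-1.9, -1.0, -0.7]
finger_gap: 0.0
```

```bash
python3 - <<'E'
from h import *
s=manip.get_state();print(s['t'],s['tcp_pos'],s['contact_force'])
cv2.imwrite("pics/w2.png",cv2.resize(capture("wrist"),(800,500)))
a=capture("side")[90:270,200:420];cv2.imwrite("pics/s2.png",cv2.resize(a,None,fx=3.3,fy=3.3,interpolation=cv2.INTER_CUBIC))
E
```

```text
2.7 [0.49717408 0.04304837 0.39264606] [-1.91646613 -0.95332198 -0.71748616]
```

View pics/w2.png

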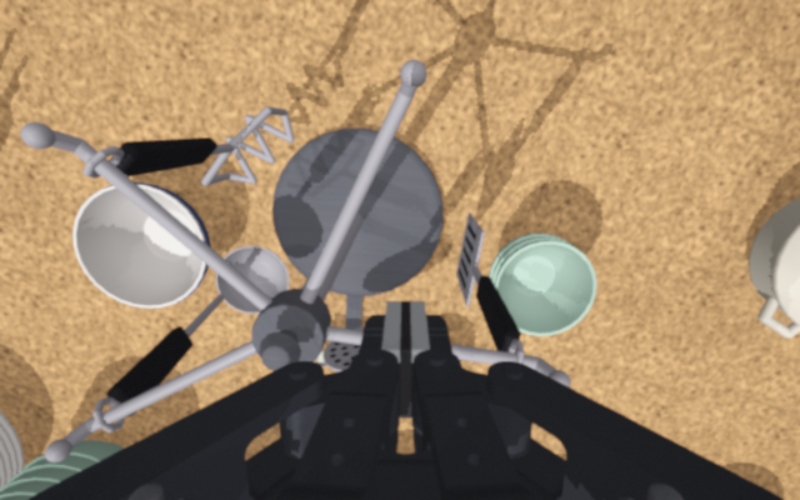

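View pics/s2.png

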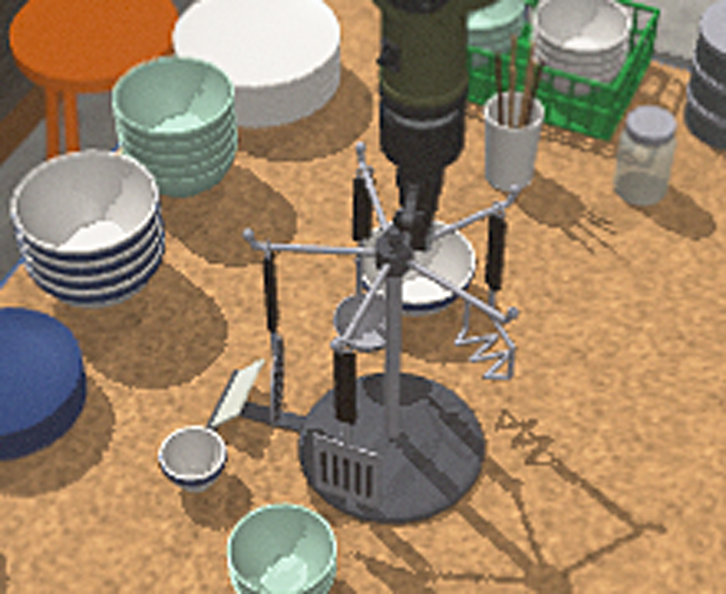

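Hub-relative, the finger is at 133° and r 74 mm, so it is clear of both arms. I'll lower it to arm height.

>>> {"fn": "drive_tool", "kwargs": {
  "series": [
    {"gripper": 255,"dx": 0,"dy": 3,"dz": -20,"rx": 0,"ry": 0,"rz": 0},
    {"gripper": 255,"dx": 0,"dy": 3,"dz": -40,"rx": 0,"ry": 0,"rz": 0},
    {"gripper": 255,"dx": 0,"dy": 3,"dz": -55,"rx": 0,"ry": 0,"rz": 0},
    {"gripper": 255,"dx": 0,"dy": 3,"dz": -63,"rx": 0,"ry": 0,"rz": 0},
    {"gripper": 255,"dx": 0,"dy": 3,"dz": -63,"rx": 0,"ry": 0,"rz": 0}
  ]
}}

```text
t: 3.22
tcp_pos: [0.5, 0.0465, 0.3342]
tool_rot: [-0.447, 0.547, -0.453, -0.544]
contact_force: [-0.4, -0.1, 0.3]
finger_gap: 0.0001
```

```bash
python3 - <<'E'
from h import *
s=manip.get_state();print(s['t'],s['tcp_pos'],s['contact_force'])
cv2.imwrite("pics/w3.png",cv2.resize(capture("wrist"),(800,500)))
c=np.array([.5475,-.0115])
for a in range(136,224,4):
    p=c+.075*np.array([np.cos(np.radians(a)),np.sin(np.radians(a))]);print(a,np.round((p-s['tcp_pos'][:2])*1000))
E
```

```text
3.2167 [0.4999992  0.04650685 0.33417491] [-0.35015837 -0.0719009   0.25214413]
136 [-6. -6.]
140 [-10. -10.]
144 [-13. -14.]
148 [-16. -18.]
152 [-19. -23.]
156 [-21. -28.]
160 [-23. -32.]
164 [-25. -37.]
168 [-26. -42.]
172 [-27. -48.]
176 [-27. -53.]
180 [-27. -58.]
184 [-27. -63.]
188 [-27. -68.]
192 [-26. -74.]
196 [-25. -79.]
200 [-23. -84.]
204 [-21. -89.]
208 [-19. -93.]
212 [-16. -98.]
216 [ -13. -102.]
220 [ -10. -106.]
```

View pics/w3.png

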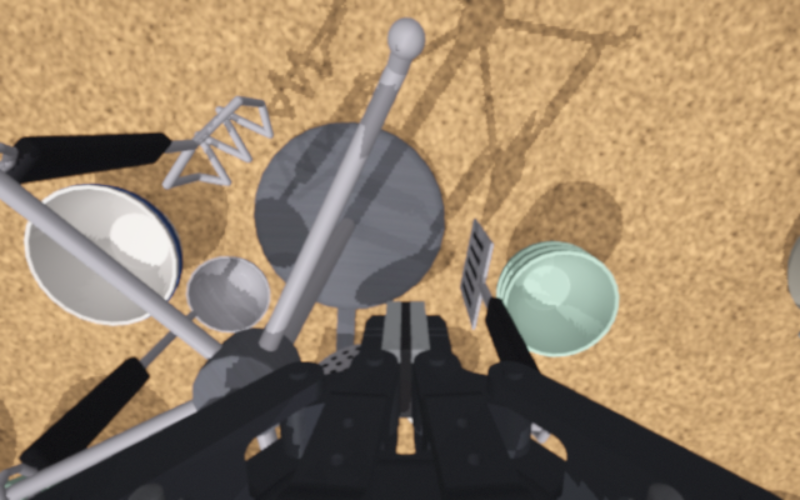

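>>> {"fn": "drive_tool", "kwargs": {
  "series": [
    {"gripper": 255,"dx": -6,"dy": -6,"dz": -3,"rx": 0,"ry": 0,"rz": 0},
    {"gripper": 255,"dx": -10,"dy": -10,"dz": -3,"rx": 0,"ry": 0,"rz": 0},
    {"gripper": 255,"dx": -13,"dy": -14,"dz": -3,"rx": 0,"ry": 0,"rz": 0},
    {"gripper": 255,"dx": -16,"dy": -18,"dz": -3,"rx": 0,"ry": 0,"rz": 0},
    {"gripper": 255,"dx": -19,"dy": -23,"dz": -3,"rx": 0,"ry": 0,"rz": 0},
    {"gripper": 255,"dx": -21,"dy": -28,"dz": -3,"rx": 0,"ry": 0,"rz": 0},
    {"gripper": 255,"dx": -23,"dy": -32,"dz": -3,"rx": 0,"ry": 0,"rz": 0},
    {"gripper": 255,"dx": -25,"dy": -37,"dz": -3,"rx": 0,"ry": 0,"rz": 0},
    {"gripper": 255,"dx": -26,"dy": -42,"dz": -3,"rx": 0,"ry": 0,"rz": 0},
    {"gripper": 255,"dx": -26,"dy": -42,"dz": -3,"rx": 0,"ry": 0,"rz": 0}
  ]
}}

```text
t: 4.1
tcp_pos: [0.4744, 0.0031, 0.3321]
tool_rot: [-0.447, 0.547, -0.453, -0.544]
contact_force: [-0.1, 0.5, 0.2]
finger_gap: 0.0001
```

```bash
python3 - <<'E'
from h import *
s=manip.get_state();print(s['t'],s['tcp_pos'],s['contact_force'])
cv2.imwrite("pics/w4.png",cv2.resize(capture("wrist"),(800,500)))
cv2.imwrite("pics/t4.png",cv2.resize(capture("top")[130:290,220:430],None,fx=3.7,fy=3.7,interpolation=cv2.INTER_CUBIC))
E
```

```text
4.1 [0.47437653 0.00310416 0.33207341] [-0.06445593  0.49933927  0.19395457]
```

View pics/w4.png

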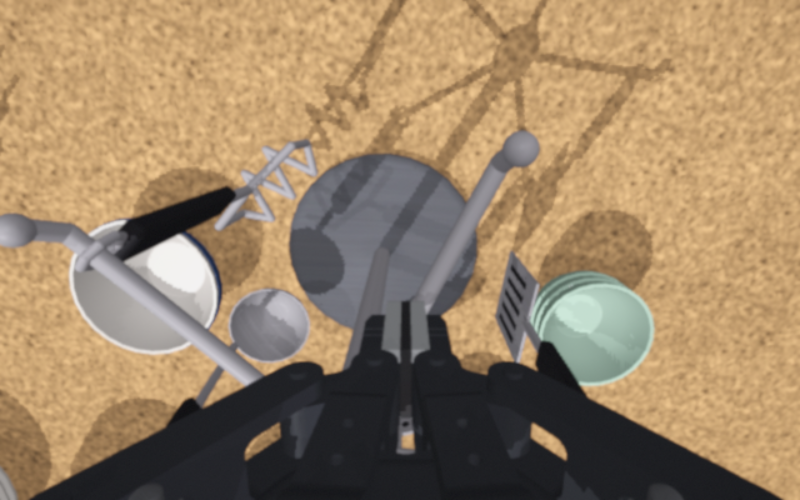

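View pics/t4.png

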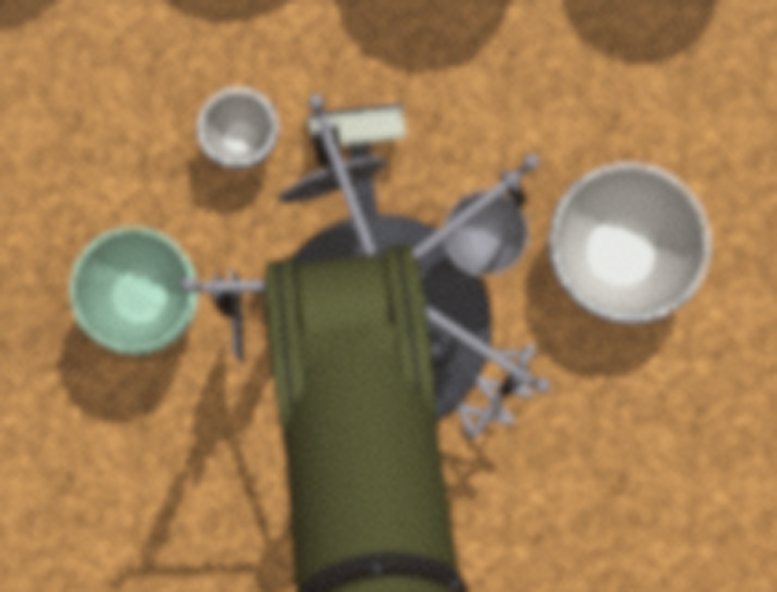

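The top view shows the ladle ball hasn't moved, and the fingers sit over the bare arm. The finger seems to have passed above it, so I'll check fingertip and arm heights from the wrist views before going on.

```bash
python3 - <<'E'
from h import *
from scipy.spatial.transform import Rotation as Ro
np.set_printoptions(precision=4,suppress=True)
s=manip.get_state();M=camera_model("wrist")
def pose(p,q): return np.array(p),Ro.from_quat([q[1],q[2],q[3],q[0]]).as_matrix()
p,R=pose(s['tcp_pos'],s['tool_rot']);Rc=np.array(M['R']);tc=np.array(M['t'])
A=Rc@R; b=Rc@p+tc   # tool->cam
print(np.c_[A,b])
def model(p,q):
    p,R=pose(p,q);m=dict(M);m['R']=A@R.T;m['t']=b-m['R']@p;return m
m1=model([0.449,0.0432,0.4697],[-0.447,0.549,-0.447,-0.547]);m2=model([0.4972,0.043,0.3926],[0.444,-0.545,0.455,0.546]);m3=model([0.5,0.0465,0.3342],[-0.447,0.547,-0.453,-0.544])
f=lambda p:((p[0]+.5)/1.25-.5,(p[1]+.5)/1.25-.5)
B=[(m1,(397,163)),(m2,(413,74)),(m3,(406,40)),(M,(521,148))]
for i in range(4):
    for j in range(i): print('bare',j,i,*tri(B[j][0],f(B[j][1]),B[i][0],f(B[i][1])))
for a,c in(((136,202),(38,136)),): print('mash12',tri(m1,f(a),m2,f(c)))
# eye masher arm mid
# fingertip: ray vs tool axis plane y=0 (tool frame)
for pt in((405,303),(388,303),(423,303)):
    c,d=ray(M,f(pt));ct=R.T@(c-p);dt=R.T@d;k=-ct[1]/dt[1];print('tip tool xyz',ct+k*dt)
for X in([0.4744,0.0031,.313],[0.4744,0.0031,.332],[.5475,-.0115,.36]): print(proj(M,X)*1.25)
E
```

```text
[[ 0.0003 -0.0007  1.     -0.0004]
 [-0.2796 -0.9601 -0.0006  0.0244]
 [ 0.9601 -0.2796 -0.0005  0.1682]]
bare 0 1 [0.4066 0.029  0.3408] 0.10036669376597816
bare 0 2 [0.4066 0.0291 0.3407] 0.049837213611588924
bare 1 2 [0.4063 0.029  0.3386] 0.13751856499040133
bare 0 3 [0.4062 0.0292 0.3468] 0.22790968998158426
bare 1 3 [0.4068 0.0291 0.3466] 0.4375242164594839
bare 2 3 [0.4068 0.0296 0.3447] 0.4553156958478415
mash12 (array([ 0.4664, -0.1346,  0.3432]), np.float64(0.2980495664947367))
tip tool xyz [0.0055 0.     0.0003]
tip tool xyz [ 0.0055  0.     -0.0066]
tip tool xyz [0.0055 0.     0.0076]
[401.7063 289.1338]
[400.9226 307.1924]
[324.1678 509.8467]
```

```bash
python3 - <<'E'
from h import *
s=manip.get_state();S=camera_model("side")
for z in(.313,.332,.352,.36,.386): print(z,(proj(S,[*s['tcp_pos'][:2],z])-[270,100])*7)
a=capture("side")[100:185,270:380];cv2.imwrite("pics/s4.png",cv2.resize(a,None,fx=7,fy=7,interpolation=cv2.INTER_CUBIC))
E
```

```text
0.313 [474.04618658 547.82575883]
0.332 [475.69920317 520.05905433]
0.352 [477.47007348 490.26287758]
0.36 [478.18744831 478.17778948]
0.386 [480.55531115 438.22746947]
```

View pics/s4.png

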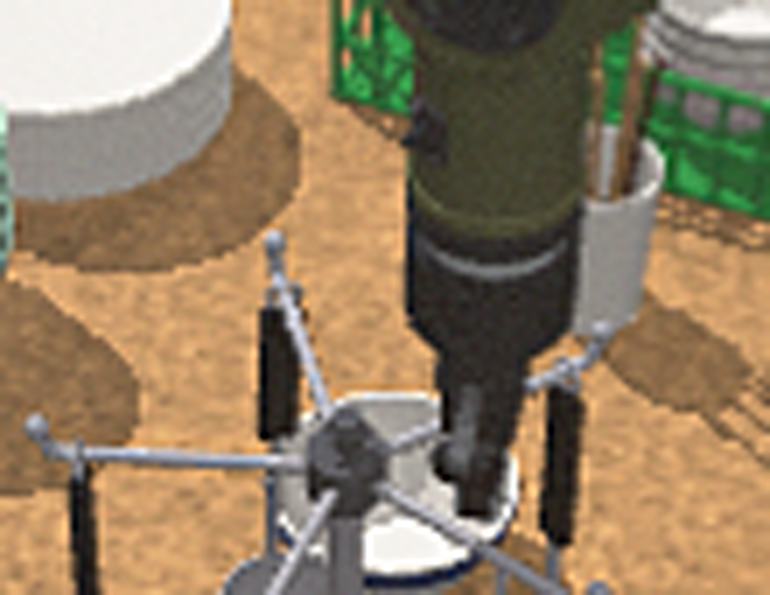

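In the side view the finger ends at row 515, around TCP height and above the rod, so the tip is about 20–30 mm shorter than stated. The body edge (row ~370) is set back by a similar amount. I'll go back to the free gap and lower the tool by about 27 mm.

>>> {"fn": "drive_tool", "kwargs": {
  "series": [
    {"gripper": 255,"dx": 8,"dy": 14,"dz": 3,"rx": 0,"ry": 0,"rz": 0},
    {"gripper": 255,"dx": 16,"dy": 28,"dz": 3,"rx": 0,"ry": 0,"rz": 0},
    {"gripper": 255,"dx": 26,"dy": 43,"dz": 3,"rx": 0,"ry": 0,"rz": 0},
    {"gripper": 255,"dx": 26,"dy": 43,"dz": 0,"rx": 0,"ry": 0,"rz": 0},
    {"gripper": 255,"dx": 26,"dy": 43,"dz": -8,"rx": 0,"ry": 0,"rz": 0},
    {"gripper": 255,"dx": 26,"dy": 43,"dz": -16,"rx": 0,"ry": 0,"rz": 0},
    {"gripper": 255,"dx": 26,"dy": 43,"dz": -22,"rx": 0,"ry": 0,"rz": 0},
    {"gripper": 255,"dx": 26,"dy": 43,"dz": -27,"rx": 0,"ry": 0,"rz": 0},
    {"gripper": 255,"dx": 26,"dy": 43,"dz": -27,"rx": 0,"ry": 0,"rz": 0}
  ]
}}

```text
t: 5.0
tcp_pos: [0.4996, 0.0469, 0.3037]
tool_rot: [-0.447, 0.546, -0.453, -0.545]
contact_force: [-0.3, 0.3, -0.2]
finger_gap: 0.0001
```

```bash
python3 - <<'E'
from h import *
s=manip.get_state();print(s['tcp_pos'],s['contact_force']);S=camera_model("side")
for z in(.285,.305,.325,.352,.386): print(z,(proj(S,[*s['tcp_pos'][:2],z])-[270,100])*7)
a=capture("side")[100:185,270:380];cv2.imwrite("pics/s5.png",cv2.resize(a,None,fx=7,fy=7,interpolation=cv2.INTER_CUBIC))
cv2.imwrite("pics/w5.png",cv2.resize(capture("wrist"),(800,500)))
E
```

```text
[0.49959224 0.04691164 0.30368143] [-0.28634292  0.31277058 -0.23853067]
0.285 [389.01108277 632.0184229 ]
0.305 [389.91213689 603.64069802]
0.325 [390.82975379 574.69317382]
0.352 [392.09553477 534.68205169]
0.386 [393.73508692 482.71662009]
```

View pics/s5.png

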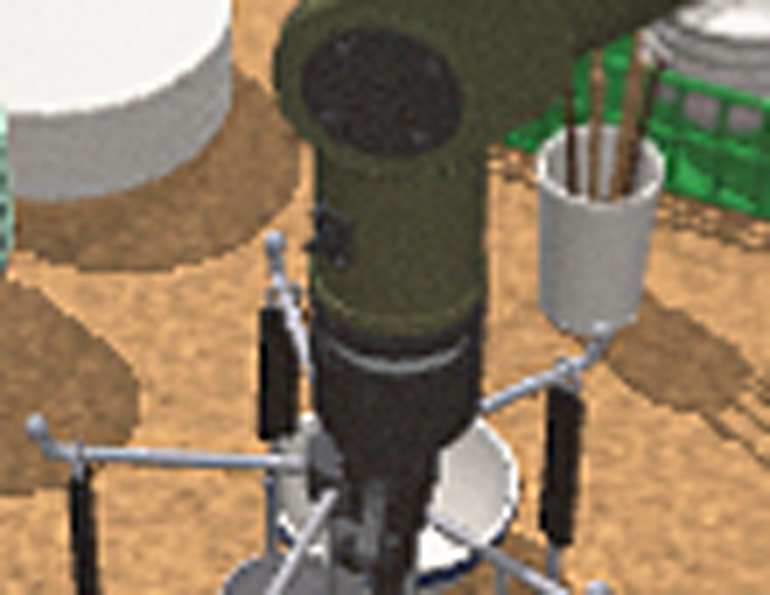

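View pics/w5.png

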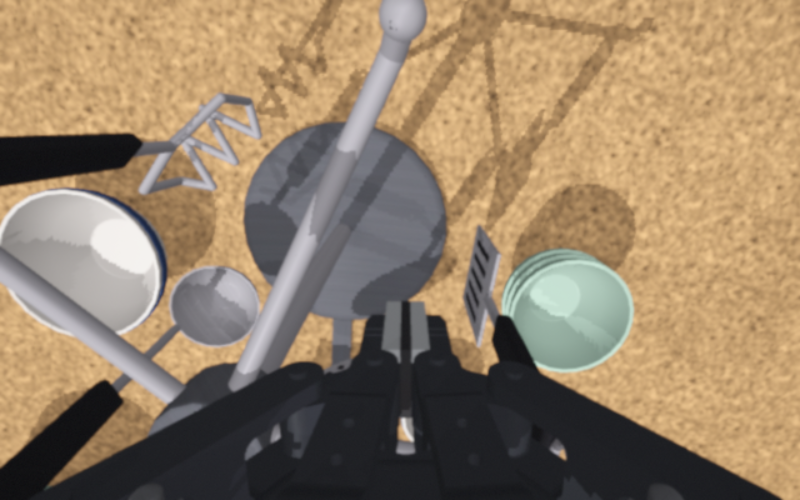

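>>> {"fn": "drive_tool", "kwargs": {
  "series": [
    {"gripper": 255,"dx": -10,"dy": -6,"dz": 1,"rx": 0,"ry": 0,"rz": 0},
    {"gripper": 255,"dx": -14,"dy": -12,"dz": 1,"rx": 0,"ry": 0,"rz": 0},
    {"gripper": 255,"dx": -18,"dy": -17,"dz": 1,"rx": 0,"ry": 0,"rz": 0},
    {"gripper": 255,"dx": -21,"dy": -22,"dz": 1,"rx": 0,"ry": 0,"rz": 0},
    {"gripper": 255,"dx": -24,"dy": -27,"dz": 1,"rx": 0,"ry": 0,"rz": 0},
    {"gripper": 255,"dx": -26,"dy": -32,"dz": 1,"rx": 0,"ry": 0,"rz": 0},
    {"gripper": 255,"dx": -28,"dy": -37,"dz": 1,"rx": 0,"ry": 0,"rz": 0}
  ]
}}

```text
t: 5.68
tcp_pos: [0.4732, 0.0102, 0.3063]
tool_rot: [-0.448, 0.547, -0.452, -0.544]
contact_force: [1.2, 1.5, 1.1]
finger_gap: -0.0001
```

```bash
python3 - <<'E'
from h import *
s=manip.get_state();print(s['tcp_pos'],s['contact_force'])
a=capture("side")[100:185,270:380];cv2.imwrite("pics/s6.png",cv2.resize(a,None,fx=7,fy=7,interpolation=cv2.INTER_CUBIC))
cv2.imwrite("pics/w6.png",cv2.resize(capture("wrist"),(800,500)))
E
```

```text
[0.47322006 0.01021641 0.30626829] [1.23886634 1.45608464 1.14960794]
```

View pics/s6.png

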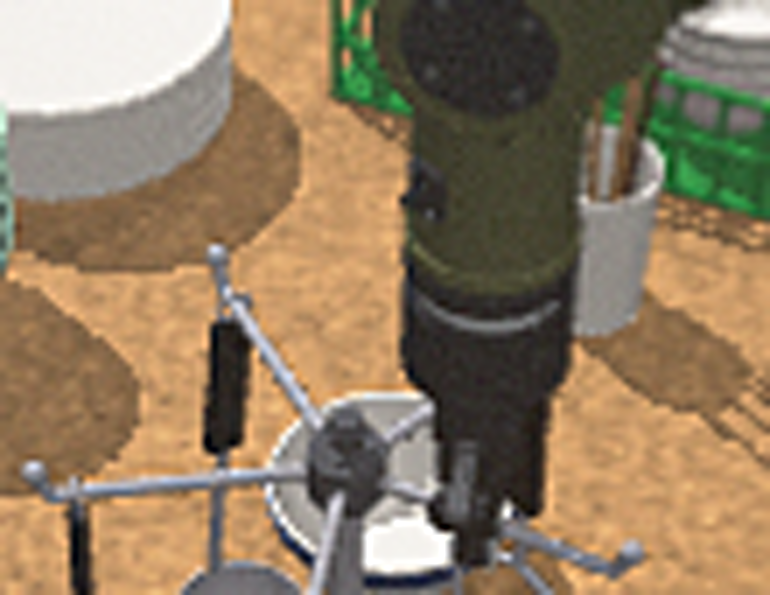

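View pics/w6.png

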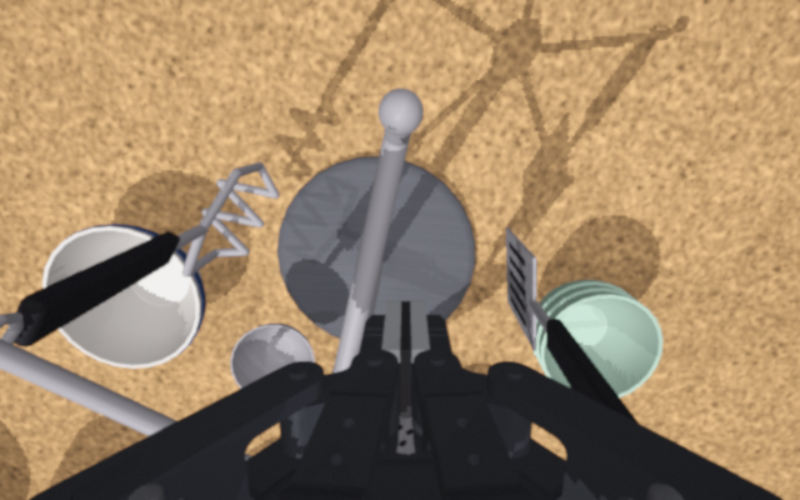

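Contact now works: the arms are turning and the force is about 2 N. Next I'll compute the current arm angle and the arc ahead.

```bash
cat > ang.py <<'E'
from h import *
T=None
def wristang(M,p,f=1.25,z=.347,c=(.5475,-.0115)):
    X=plane(M,((p[0]+.5)/f-.5,(p[1]+.5)/f-.5),z);d=X[:2]-c;return X,np.degrees(np.arctan2(d[1],d[0])),np.linalg.norm(d)
E
python3 - <<'E'
from ang import *
M=camera_model("wrist");print(wristang(M,(401,112)))
s=manip.get_state();c=np.array([.5475,-.0115]);d=s['tcp_pos'][:2]-c;print(np.degrees(np.arctan2(d[1],d[0])),np.linalg.norm(d))
for a in range(168,224,4):
    p=c+.078*np.array([np.cos(np.radians(a)),np.sin(np.radians(a))]);print(a,np.round((p-s['tcp_pos'][:2])*1000))
E
```

```text
(array([ 0.40064976, -0.00505146,  0.347     ]), np.float64(177.48562401902086), np.float64(0.146991755391575))
164.9062292465609 0.07826166544374234
168 [-1. -4.]
172 [ -2. -10.]
176 [ -2. -15.]
180 [ -2. -20.]
184 [ -2. -26.]
188 [ -2. -31.]
192 [ -1. -37.]
196 [  1. -42.]
200 [  2. -47.]
204 [  4. -52.]
208 [  7. -57.]
212 [  9. -62.]
216 [ 12. -66.]
220 [ 16. -71.]
```

>>> {"fn": "drive_tool", "kwargs": {
  "series": [
    {"gripper": 255,"dx": -1,"dy": -4,"dz": -1,"rx": 0,"ry": 0,"rz": 0},
    {"gripper": 255,"dx": -2,"dy": -10,"dz": -1,"rx": 0,"ry": 0,"rz": 0},
    {"gripper": 255,"dx": -2,"dy": -15,"dz": -1,"rx": 0,"ry": 0,"rz": 0},
    {"gripper": 255,"dx": -2,"dy": -20,"dz": -1,"rx": 0,"ry": 0,"rz": 0},
    {"gripper": 255,"dx": -2,"dy": -26,"dz": -1,"rx": 0,"ry": 0,"rz": 0},
    {"gripper": 255,"dx": -2,"dy": -31,"dz": -1,"rx": 0,"ry": 0,"rz": 0},
    {"gripper": 255,"dx": -1,"dy": -37,"dz": -1,"rx": 0,"ry": 0,"rz": 0},
    {"gripper": 255,"dx": 1,"dy": -42,"dz": -1,"rx": 0,"ry": 0,"rz": 0},
    {"gripper": 255,"dx": 2,"dy": -45,"dz": -1,"rx": 0,"ry": 0,"rz": 0},
    {"gripper": 255,"dx": 2,"dy": -45,"dz": -1,"rx": 0,"ry": 0,"rz": 0}
  ]
}}

```text
t: 6.62
tcp_pos: [0.4738, -0.0378, 0.3047]
tool_rot: [-0.447, 0.546, -0.455, -0.543]
contact_force: [0.5, -0.3, -0.3]
finger_gap: 0.0
```

```bash
python3 - <<'E'
from h import *
s=manip.get_state();print(s['tcp_pos'],s['contact_force'])
cv2.imwrite("pics/w7.png",cv2.resize(capture("wrist"),(800,500)))
i=capture("top");cv2.imwrite("pics/top7.png",i)
cv2.imwrite("pics/t7.png",cv2.resize(i[140:280,230:420],None,fx=4.2,fy=4.2,interpolation=cv2.INTER_CUBIC))
i=capture("side");cv2.imwrite("pics/side7.png",i)
cv2.imwrite("pics/s7.png",cv2.resize(i[125:255,235:405],None,fx=4.5,fy=4.5,interpolation=cv2.INTER_CUBIC))
E
```

```text
[ 0.47376711 -0.03776515  0.30467197] [ 0.52385872 -0.31383854 -0.29299111]
```

View pics/w7.png

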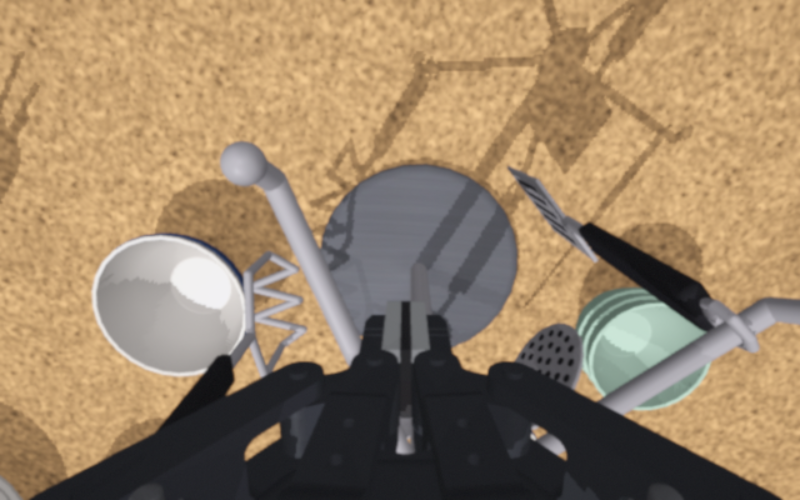

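View pics/t7.png

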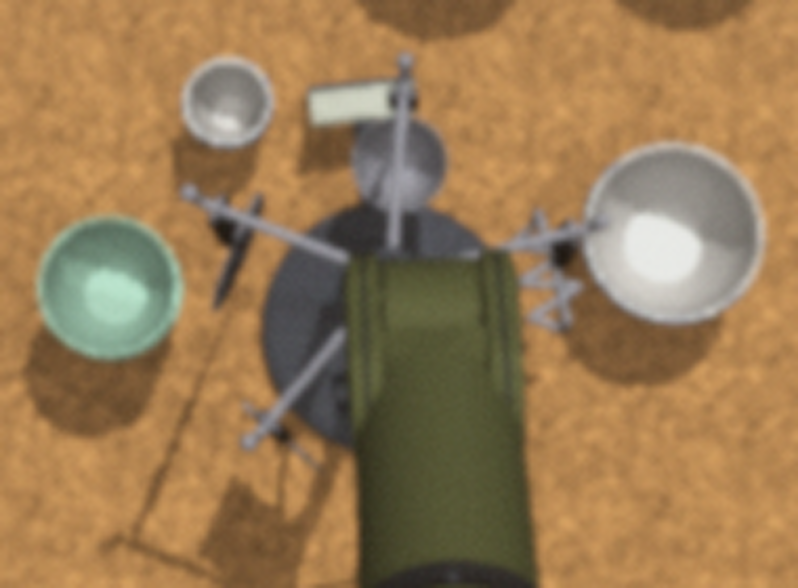

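View pics/s7.png

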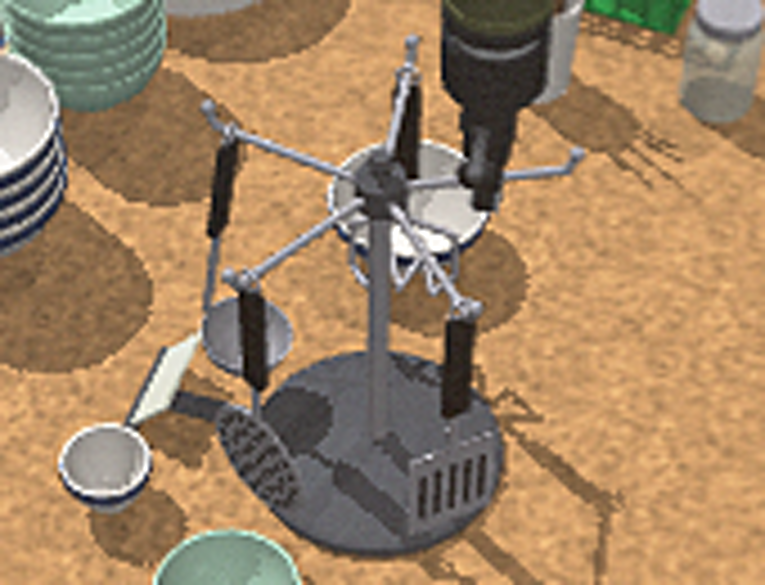

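```bash
python3 - <<'E'
from ang import *
np.set_printoptions(precision=4,suppress=True)
T=camera_model("top");tz=lambda p:(230+(p[0]+.5)/4.2-.5,140+(p[1]+.5)/4.2-.5)
pts={}
for k,p,z in (("ladle",(405,62),.347),("turn",(247,441),.347),("skim",(189,191),.347)):
    X=plane(T,tz(p),z);d=X[:2]-[.5475,-.0115];print(k,X,np.degrees(np.arctan2(d[1],d[0])),np.linalg.norm(d))
for k,p,z in (("tl",(309,90),.012),("tr",(415,79),.012),("bl",(312,126),.05),("br",(419,114),.05)):
    pts[k]=plane(T,tz(p),z)
for a,b in(("tl","tr"),("bl","br")):
    d=pts[a]-pts[b];print("edge",np.degrees(np.arctan2(d[1],d[0]))-90,np.linalg.norm(d))
c=sum(pts.values())/4
for o in([.5471,-.0106],[.5476,-.0123]):
    d=c[:2]-o;print("centre",c,np.degrees(np.arctan2(d[1],d[0])),np.linalg.norm(d))
# sub-pixel card mask in both top pics
im=np.maximum(cv2.imread("pics/top0.png"),0),cv2.imread("pics/top7.png")
def mk(i):
    a=cv2.cvtColor(i[152:176,300:335],cv2.COLOR_BGR2HSV);return ((a[...,2]>150)&(a[...,1]<75)&(a[...,0]>20)).astype(np.uint8)
m=mk(im[0])|mk(im[1]);n,l,st,ce=cv2.connectedComponentsWithStats(m);i=1+np.argmax(st[1:,4]);print('\n'.join(''.join('.#'[int(v)] for v in r) for r in (l==i)))
ys,xs=np.where(l==i);r=cv2.minAreaRect(np.c_[xs,ys].astype(np.float32));q=np.array(r[0])+[300,152];X=plane(T,q,.031);d=X[:2]-[.5473,-.0112];print(r,X,np.degrees(np.arctan2(d[1],d[0])),np.linalg.norm(d))
E
```

```text
ladle [ 0.6955 -0.0222  0.347 ] -4.139765988640433 0.14836005139769823
turn [0.435  0.0841 0.347 ] 139.62984798459053 0.14764878085518532
skim [0.6053 0.1255 0.347 ] 67.1254213334216 0.1486518728771047
edge 6.0166113206641825 0.09249277626371528
edge 6.4926904148031355 0.09098874630367923
centre [0.7395 0.0101 0.031 ] 6.154663958099171 0.19352213067879004
centre [0.7395 0.0101 0.031 ] 6.671777563963549 0.19321514347010166
...................................
...................................
...................................
...................................
...................................
...................................
...................................
.......................#####.......
................############.......
........####################.......
....########################.......
....#########################......
....#########################......
....#########################......
....########################.......
....######################.........
.....#########...........#.........
.....#...................#.........
.........................#.........
.........................#.........
.........................#.........
.........................#.........
...................................
...................................
((16.0, 14.0), (14.0, 24.0), 90.0) [0.7318 0.0109 0.031 ] 6.842280688464993 0.18582492097155875
```

The ladle arm is at -4.4° and the card bearing is 6.4° (corner centre and both card edges agree), so about 11° is left. I'll push most of that and then look again.

>>> {"fn": "drive_tool", "kwargs": {
  "series": [
    {"gripper": 255,"dx": 1,"dy": -3,"dz": 0,"rx": 0,"ry": 0,"rz": 0},
    {"gripper": 255,"dx": 2,"dy": -6,"dz": 0,"rx": 0,"ry": 0,"rz": 0},
    {"gripper": 255,"dx": 4,"dy": -9,"dz": 0,"rx": 0,"ry": 0,"rz": 0},
    {"gripper": 255,"dx": 5,"dy": -11,"dz": 0,"rx": 0,"ry": 0,"rz": 0},
    {"gripper": 255,"dx": 5,"dy": -11,"dz": 0,"rx": 0,"ry": 0,"rz": 0}
  ]
}}

```text
t: 7.18
tcp_pos: [0.4789, -0.0484, 0.3047]
tool_rot: [-0.447, 0.546, -0.454, -0.543]
contact_force: [0.7, 0.8, 0.5]
finger_gap: -0.0001
```

```bash
python3 - <<'E'
from h import *
s=manip.get_state();print(s['tcp_pos'],s['contact_force'])
i=capture("top");cv2.imwrite("pics/top8.png",i)
cv2.imwrite("pics/t8.png",cv2.resize(i[140:280,230:420],None,fx=4.2,fy=4.2,interpolation=cv2.INTER_CUBIC))
E
```

```text
[ 0.47885134 -0.04843857  0.30466364] [0.71880882 0.80479187 0.5364238 ]
```

View pics/t8.png

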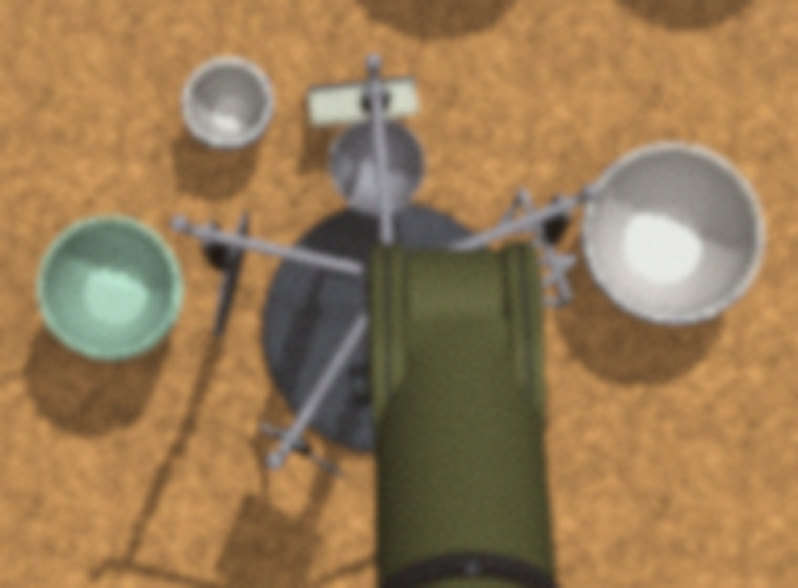

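```bash
python3 - <<'E'
from ang import *
np.set_printoptions(precision=4,suppress=True)
T=camera_model("top");tz=lambda p:(230+(p[0]+.5)/4.2-.5,140+(p[1]+.5)/4.2-.5)
for k,p,o in (("ladle",(374,62),0),("turn",(274,461),144),("skim",(179,223),72),("mash",(593,189),-72)):
    X=plane(T,tz(p),.347);d=X[:2]-[.5476,-.0123];print(k,X,np.degrees(np.arctan2(d[1],d[0]))-o,np.linalg.norm(d))
pts=[plane(T,tz(p),z) for p,z in (((309,90),.012),((416,79),.012),((312,126),.05),((419,114),.05))]
c=sum(pts)/4;d=c[:2]-[.5474,-.0115];print("card",c,np.degrees(np.arctan2(d[1],d[0])))
E
```

```text
ladle [ 0.6955 -0.0008  0.347 ] 4.428184761243471 0.14833271647929183
turn [0.4217 0.0659 0.347 ] 4.159097131810938 0.14824928852406183
skim [0.5831 0.132  0.347 ] 4.1597652774967315 0.14858287922179647
mash [ 0.6066 -0.1504  0.347 ] 5.126686647199946 0.15013207633621695
card [0.7395 0.0099 0.031 ] 6.3654834200945105
```

It's now at 4.4° against 6.4° for the card, so 2° more is about 2.5 mm.

>>> {"fn": "drive_tool", "kwargs": {
  "series": [
    {"gripper": 255,"dx": 1,"dy": -1,"dz": 0,"rx": 0,"ry": 0,"rz": 0},
    {"gripper": 255,"dx": 1.5,"dy": -2.5,"dz": 0,"rx": 0,"ry": 0,"rz": 0},
    {"gripper": 255,"dx": 1.5,"dy": -2.5,"dz": 0,"rx": 0,"ry": 0,"rz": 0}
  ]
}}

```text
t: 7.48
tcp_pos: [0.4803, -0.0512, 0.3047]
tool_rot: [-0.447, 0.546, -0.455, -0.543]
contact_force: [-0.3, 0.8, -0.1]
finger_gap: -0.0003
```

```bash
python3 - <<'E'
from h import *
s=manip.get_state();print(s['tcp_pos'],s['contact_force'])
i=capture("top");cv2.imwrite("pics/top9.png",i)
cv2.imwrite("pics/t9.png",cv2.resize(i[140:280,230:420],None,fx=4.2,fy=4.2,interpolation=cv2.INTER_CUBIC))
E
```

```text
[ 0.48031938 -0.05117275  0.30466024] [-0.30173253  0.80298531 -0.05183331]
```

View pics/t9.png

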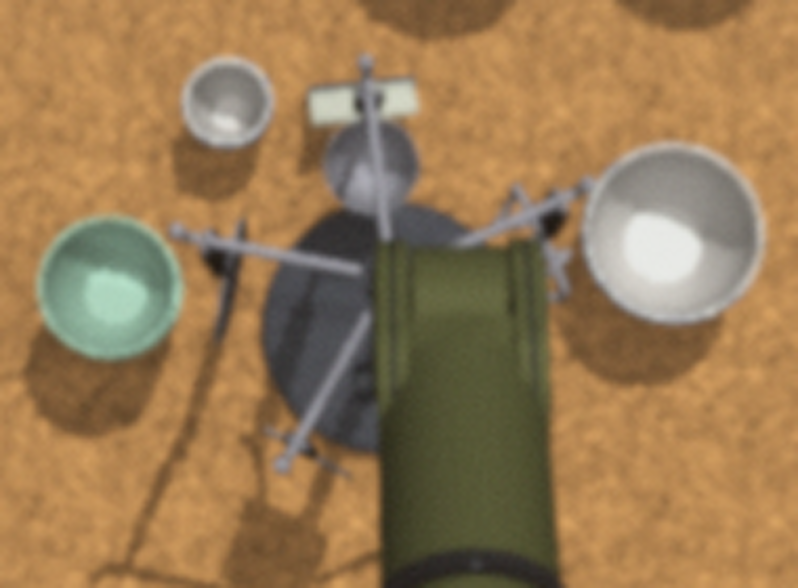

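The ladle ball is now at zoomed (366,62), which is about 6.7°. I'll back the finger off clockwise and then lift.

>>> {"fn": "drive_tool", "kwargs": {
  "series": [
    {"gripper": 255,"dx": -3,"dy": 4,"dz": 0,"rx": 0,"ry": 0,"rz": 0},
    {"gripper": 255,"dx": -8,"dy": 10,"dz": 0,"rx": 0,"ry": 0,"rz": 0},
    {"gripper": 255,"dx": -12,"dy": 15,"dz": 0,"rx": 0,"ry": 0,"rz": 0},
    {"gripper": 255,"dx": -12,"dy": 15,"dz": 10,"rx": 0,"ry": 0,"rz": 0},
    {"gripper": 255,"dx": -12,"dy": 15,"dz": 30,"rx": 0,"ry": 0,"rz": 0},
    {"gripper": 255,"dx": -12,"dy": 15,"dz": 60,"rx": 0,"ry": 0,"rz": 0},
    {"gripper": 255,"dx": -12,"dy": 15,"dz": 90,"rx": 0,"ry": 0,"rz": 0},
    {"gripper": 255,"dx": -12,"dy": 15,"dz": 120,"rx": 0,"ry": 0,"rz": 0},
    {"gripper": 255,"dx": -30,"dy": 35,"dz": 140,"rx": 0,"ry": 0,"rz": 0},
    {"gripper": 255,"dx": -55,"dy": 60,"dz": 150,"rx": 0,"ry": 0,"rz": 0},
    {"gripper": 255,"dx": -80,"dy": 90,"dz": 150,"rx": 0,"ry": 0,"rz": 0},
    {"gripper": 255,"dx": -95,"dy": 125,"dz": 150,"rx": 0,"ry": 0,"rz": 0}
  ]
}}

```text
t: 8.53
tcp_pos: [0.3828, 0.0741, 0.4555]
tool_rot: [-0.448, 0.546, -0.455, -0.542]
contact_force: [0.5, 0.9, -1.3]
finger_gap: -0.0
```

>>> {"fn": "drive_tool", "kwargs": {
  "series": [
    {"gripper": 255,"dx": -10,"dy": 37,"dz": 0,"rx": 0,"ry": 0,"rz": 0},
    {"gripper": 255,"dx": -20,"dy": 74,"dz": 0,"rx": 0,"ry": 0,"rz": 0},
    {"gripper": 255,"dx": -30,"dy": 111,"dz": 0,"rx": 0,"ry": 0,"rz": 0},
    {"gripper": 255,"dx": -40,"dy": 148,"dz": 0,"rx": 0,"ry": 0,"rz": 0},
    {"gripper": 255,"dx": -50,"dy": 185,"dz": 0,"rx": 0,"ry": 0,"rz": 0},
    {"gripper": 255,"dx": -60,"dy": 222,"dz": 0,"rx": 0,"ry": 0,"rz": 0},
    {"gripper": 255,"dx": -70,"dy": 250,"dz": 0,"rx": 0,"ry": 0,"rz": 0},
    {"gripper": 255,"dx": -70,"dy": 250,"dz": 0,"rx": 0,"ry": 0,"rz": 0},
    {"gripper": 255,"dx": -70,"dy": 250,"dz": 0,"rx": 0,"ry": 0,"rz": 0}
  ]
}}

```text
t: 9.28
tcp_pos: [0.3111, 0.3253, 0.4552]
tool_rot: [-0.446, 0.547, -0.454, -0.543]
contact_force: [-0.8, -0.2, 0.2]
finger_gap: 0.0
```

```bash
python3 - <<'E'
from h import *
s=manip.get_state();print(s['t'],s['tcp_pos'],s['contact_force'])
i=capture("top");cv2.imwrite("pics/top10.png",i)
cv2.imwrite("pics/t10.png",cv2.resize(i[140:280,230:420],None,fx=4.2,fy=4.2,interpolation=cv2.INTER_CUBIC))
i=capture("side");cv2.imwrite("pics/side10.png",i)
E
```

```text
9.2833 [0.31114898 0.32531185 0.45519443] [-0.7913788  -0.23540716  0.17491852]
```

View pics/t10.png

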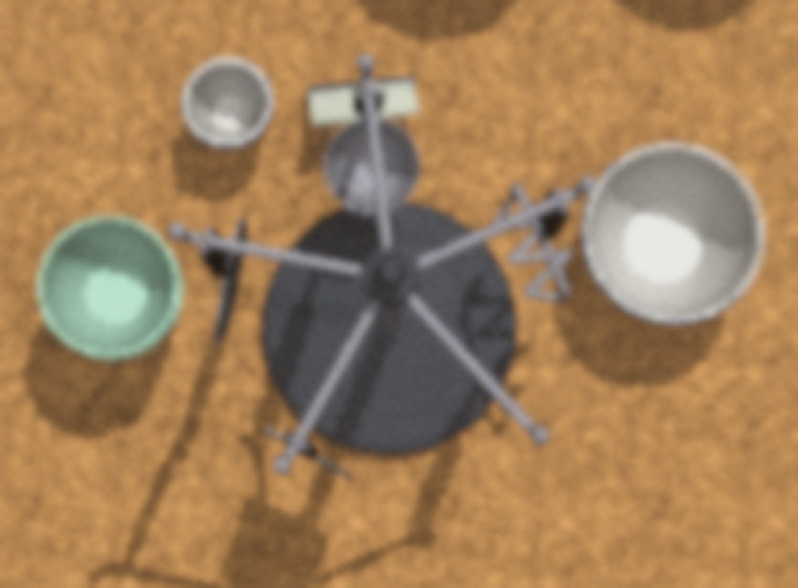

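View pics/side10.png

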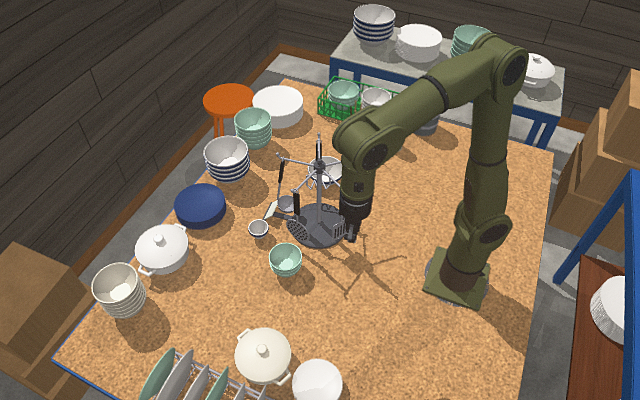

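```bash
python3 - <<'E'
from h import *
np.set_printoptions(precision=4,suppress=True)
T=camera_model("top");tz=lambda p:(230+(p[0]+.5)/4.2-.5,140+(p[1]+.5)/4.2-.5)
B=[(366,62),(178,231),(283,465),(541,435),(588,186)]
P=np.array([plane(T,tz(p),.347)[:2] for p in B]);c,r=circ(P);print(c,r)
a=np.degrees(np.arctan2(*(P-c).T[::-1]))-72*np.arange(5);a=(a+180)%360-180;print(a,a.mean())
t=cv2.imread("pics/top10.png");g=t[180:260,280:365];m=(g.max(2)<85).astype(np.uint8)
cn=max(cv2.findContours(cv2.morphologyEx(m,cv2.MORPH_CLOSE,np.ones((5,5))),0,1)[0],key=cv2.contourArea)
D=np.array([plane(T,p,.03) for p in cv2.convexHull(cn)[:,0]+[280,180]])[:,:2];D=D[D[:,0]<.62]
for i in range(4):
    o,r=circ(D);e=abs(np.linalg.norm(D-o,axis=1)-r);D=D[e<.0025]
print('base',o,r,len(D))
pts=[plane(T,tz(p),z) for p,z in (((309,90),.012),((416,79),.012),((312,126),.05),((419,114),.05))]
k=sum(pts)/4
for q in(o,c,np.array([.5471,-.0106])):
    d=k[:2]-q;print("card",np.degrees(np.arctan2(d[1],d[0])))
# moved-anything check: top before/after differences outside stand
a0=cv2.imread("pics/top0.png");d=cv2.absdiff(a0,t).max(2);d[:, :]=d
for n,(x,y) in dict(tea=(284,164),rice=(256,208),noodle=(390,195),chop=(469,201),jar=(486,253),tureen=(160,235)).items(): print(n,d[y-14:y+14,x-14:x+14].mean())
E
```

```text
[ 0.5481 -0.0124] 0.14804042482220636
[6.5872 6.4819 6.777  6.7301 6.2179] 6.558810355663337
base [ 0.5443 -0.0104] 0.10406605631664986 17
card 5.955390089839223
card 6.641092513632773
card 6.090783051983781
tea 4.886479591836735
rice 7.788265306122449
noodle 4.182397959183674
chop 3.743622448979592
jar 4.274234693877551
tureen 4.3188775510204085
```

The arms are at 6.6° and the card bearing is 6.0–6.6°. The crockery is unmoved and the robot is clear, so I'll hand it in.

```bash
python3 - <<'E'
from rig import manip
print(manip.close_job(), manip.get_state()['t'])
E
```

```text
the job is handed in; nothing more can be done
the job is handed in; nothing more can be done
```

I pushed the bare arm about 58° counter-clockwise with the shut fingertips, at readings of about 2 N or less. The ladle's arm now points over the price card. I then backed the finger off, lifted it and moved the arm well clear. The last state reading before hand-in was at 9.3 s, and no verdict was reported.

- **Final angle:** the fit to the five ball tips puts the ladle arm at 6.6°. The card bearing measured 6.0–6.6° depending on which centre I used, so the error is about 0.6° or less.
- **Stand and crockery:** the top view shows the card where it was and no sign of the stand shifting. The picture changed little at each bowl and cup; the rice bowls changed most, which I put down to arm shadows and the turner's arm over them.
- **Fingertip shorter than stated:** the fingertips stand about 20–30 mm shorter than the stated 19 mm ahead of the TCP. The first pass went over the arm without moving it, so I backed off, lowered the tool about 27 mm and pushed again.
- **Disagreements:** heights from the side camera read about 7–9 mm low against the text. My first rough measure of the card's direction, from its edges, gave 8–9°; later edge and centre measures agreed at 6–6.7°. A refit of the base's outline at the end was poor (radius 104 mm instead of 110), so the card bearing rests mainly on the other centres.

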